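# Shift the chopper gearbox to the red slot

### The arm

A 6-joint arm with a two-finger parallel gripper is mounted at the origin on the work surface. World frame = base frame: x ahead of the robot, y to its left, z up, the work surface at z = 0. Lengths are in m, angles in rad, forces in N, time in s.
With the tool pointing down it reaches from about 0.35 to 0.925 m from the base axis. Payload 6.4 kg.
Tool frame: the origin (TCP) lies midway between the tips of the shut fingers; the grasp point (between the pads) lies 19 mm behind it; x points along the fingers, y is the direction in which the jaws open and shut, and the axes are right-handed (so a half turn about x gives the same grasp; the last joint's range is limited). The gripper opens to 94 mm and grips with 3 to 60 N. Pads are 16 mm wide; open, the fingers measure 119 mm over their backs; the gripper's body (75 mm by 177 mm) begins 78 mm behind the grasp point.
Start: joints at [1.118, 0.245, 1.558, -0, 1.339, -0.174], TCP at [0.179, 0.625, 0.205] pointing down, gripper open.
Joint ranges: [-3.13, 3.13], [-1.02, 2.26], [0.13, 2.54], [-0.95, 4.09], [0.21, 2.88], [-2.74, 2.74]. Speed limits (rad/s): [2.57, 2.57, 3.14, 3.14, 3.14, 3.14].

### API

Orientations are given as a rotation vector (axis times angle).
In Python, from plant import env gives the robot as it stands.
- The arm moves only by the tool drive_tool, never from a script. Its argument "rows" is one flat list of numbers, 4 for each row, row after row: the shift along the tool's x, y, z in mm, then the turn about the tool's x in degrees. In form: [x, y, z, spin, x, y, z, spin, ...]. A call has 1 to 10 rows; each row shifts and turns the pose as measured when the row begins, along the tool's axes as they then stand; what a row does not reach is not made up. A row lasts 1/10 s, in which the tool goes at most 50 mm and 8.59 degrees, less where a joint would pass 70% of its speed; a pose out of reach is approached as far as the arm can. A call is refused whole if a number of a shift passes 50 or a number of a turn 8.59, either way. A call with a gripper value outside its range is refused whole. "hand" is the finger opening in mm, from 0 to 94, set as the call begins (left out, the last holds). The fingers move at their own pace and stop on an object; the grip force is fixed at half the most. Time passes only in rows, so rows that do not move let the fingers close. It gives the time, the measured TCP pose, the force and the opening at its end, in the units of the state.
- env.get_state(): the state, without advancing time (a new reading comes with each control period).
- env.grab_frame(name): name is "scene" or "top" or "wrist"; returns the picture (420x560x3 uint8, red, green, blue); there is no depth.
- env.calibration(name): a dict with "fx", "fy", "cx", "cy" (pixels), "world_from_camera" (4x4, takes a point from camera to world coordinates); the wrist camera has in their place "T_tool_cam" (4x4, takes a point from camera to tool coordinates, whose origin is the TCP and whose axes are the tool frame's). Camera axes: x right, y up, looking along -z (the intrinsics and any distortion apply to the point x, -y, -z); pixel columns grow to the right and rows downward; lengths in m; the calibration is good to about 2 mm. A picture is of the moment at which its call begins: read the wrist's pose just before it. calibration takes no time and is no camera call.
- env.sign_off(): hands the job in, once; it reports no verdict.
The state is a dict: "clock": time; "qpos": joint angles; "qvel": joint speeds; "tau": joint torques, N m; "eef_pos": TCP position; "tcp_rot": TCP orientation; "contact_force": force on the tool from outside, world axes, zero at the start; "ft_torque": the same for the moment, N m; "width": opening from 0.0 (shut) to 1.0 (fully open).
Only numpy, scipy, OpenCV 4.12 (cv2) and the standard library are available. Lean on these libraries where they do the work, as an engineer would, in place of code of your own. Each camera call takes 0.05 s, during which the arm holds its last target. There are 200 camera calls.

### The job

Push the black-knobbed selector lever of the blue chopper gearbox through its gate into the slot marked with the red dot, fully home, without running it into any other coloured slot on the way. Only push it, without forcing it, using the shut fingertips or the outside of the fingers: do not take hold of the knob, leave the things around the gearbox where they are, and finish with the hand clear.

Things in the scene. Friction and masses are not known exactly. Their poses are not given: they have to be found in the camera images.
- gearbox: blue gearbox fixed to the table, 170 mm (its x) by 150 mm (its y) by 70 mm high, bare metal gate plate on top, four 10 mm high feet at its sides. A black bladed chopper wheel (90 mm across, top 93 mm above the table) stands off its +x face, out to x = 121 mm. Origin: centre of its underside, on the table; z up.
- gate (a point): centre of the gate, on top of the plate, 70 mm above the table; axes as the gearbox. The dark slots are 20 mm wide: a cross channel along y at x = 0, from y = -55 to 55 mm, and three channels along x at y = -45, 0 and 45 mm, each from x = -50 to 50 mm. So six slots lead off the cross channel: two plain ones in the middle, four outer ones with a coloured dot beyond the end.
- knob: selector lever: upright black knob, 28 mm diameter, 44 mm tall (103 to 147 mm above the table), white cap, on a 12 mm round steel stem standing in the gate. Origin: the knob's centre, on the lever's axis, 125 mm up. The lever never tilts or turns: it slides upright, needs 2 to 4 N, stays where it is left and has 4 mm of play each side in the slots. It starts anywhere along the middle channel.
- cross (a joint): place of the lever along the gearbox's y axis, m: 0 in the middle channel, +0.045 / -0.045 on the centre lines of the outer channels (stops at +-0.048). Can change only while the lever is in the cross channel (joint shift within about 4 mm of 0).
- shift (a joint): place of the lever along the gearbox's x axis, m: 0 in the cross channel, stops at +0.042 and -0.042 (fully home at the ends of the slots).
- dot_red: the slot to choose: red dot, 22 mm across, 1.5 mm thick, flat on the gate plate (70 mm above the table) past the end of one of the four outer slots, on that slot's line; origin: its centre. With the lever fully home in that slot, the lever's axis is 24 mm (horizontally) from it. Which outer slot has which colour changes. Fixed, nothing to press.
- dot_blue: blue dot, 22 mm across, 1.5 mm thick, flat on the gate plate (70 mm above the table) past the end of one of the four outer slots, on that slot's line; origin: its centre. With the lever fully home in that slot, the lever's axis is 24 mm (horizontally) from it. Which outer slot has which colour changes. Fixed, nothing to press.
- dot_yellow: yellow dot, 22 mm across, 1.5 mm thick, flat on the gate plate (70 mm above the table) past the end of one of the four outer slots, on that slot's line; origin: its centre. With the lever fully home in that slot, the lever's axis is 24 mm (horizontally) from it. Which outer slot has which colour changes. Fixed, nothing to press.
- dot_green: green dot, 22 mm across, 1.5 mm thick, flat on the gate plate (70 mm above the table) past the end of one of the four outer slots, on that slot's line; origin: its centre. With the lever fully home in that slot, the lever's axis is 24 mm (horizontally) from it. Which outer slot has which colour changes. Fixed, nothing to press.
- tape_roll: loose roll of greenish tape lying flat, 84 mm across, 24 mm high, beside the gearbox; origin: centre of its underside. To be left alone.
- hex_keys: loose set of hex keys in a red plastic holder, about 110 by 46 mm, 14 mm high, beside the gearbox; origin: centre of the holder's underside. To be left alone.
- optic_post: loose steel post on a round black foot 48 mm across, 87 mm high, beside the gearbox; origin: centre of its underside. To be left alone.

How it is judged:
By the outcome, as a careful person would: the job done as asked, in the order asked, and still so for the second after the job is handed in, with the robot touching nothing.
It also fails if it takes over 59 s, if anything falls off the work surface, if the arm or the gripper's body presses on something with over 40 N, if the wrist force passes 120 N, or if a joint passes its speed limit or range.

## Working session

There is one attempt and no reset: what is moved stays moved. The work goes in short steps, Python scripts to look and compute and a tool call to move; the robot and the scene stay as the last step left them, time stands still between calls to the robot, and variables do not carry over. Pictures are saved under pics/ and viewed, about 8 in all and at most 12, crops included, and the job is handed in when it is done.

Besides the shell and the picture viewer there is one more tool, called after "Request:" by a JSON object that holds its "fn" and its "kwargs". drive_tool: Moves the arm, as the interface text tells. Its arguments: {"type":"object","properties":{"rows":{"type":"array"},"hand":{"type":"number"}},"required":["rows"]}

```bash
mkdir -p pics
python3 - <<'E'
from plant import env
import cv2,numpy as np
for n in("scene","top"):
    f=env.grab_frame(n); cv2.imwrite(f"pics/{n}0.png",f[...,::-1])
    c=env.calibration(n); print(n,{k:np.round(v,4).tolist() if not np.isscalar(v) else v for k,v in c.items()})
print(env.get_state()); print(env.calibration("wrist"))
a=cv2.imread("pics/top0.png");
E
```

```text
scene {'fx': 403.5045881281457, 'fy': 403.5045881281457, 'cx': 288.3193922488647, 'cy': 213.9381900948358, 'world_from_camera': [[-0.0779, -0.5495, 0.8318, 1.2387], [0.997, -0.0401, 0.0669, 0.1122], [-0.0034, 0.8345, 0.551, 0.5444], [0.0, 0.0, 0.0, 1.0]]}
top {'fx': 398.73452036219834, 'fy': 398.73452036219834, 'cx': 269.8490338288436, 'cy': 208.8046871439256, 'world_from_camera': [[0.025, 0.9834, -0.1796, 0.4174], [-0.9994, 0.0201, -0.0291, 0.0368], [-0.025, 0.1802, 0.9833, 0.7965], [0.0, 0.0, 0.0, 1.0]]}
{'clock': 0.1, 'qpos': array([ 1.11792595e+00,  2.45738153e-01,  1.55886663e+00, -2.53414009e-05,
        1.33870422e+00, -1.74129002e-01]), 'qvel': array([-0.00084019, -0.0018384 , -0.00205309, -0.00159395,  0.00242198,
       -0.00079149]), 'tau': array([-5.44856230e-04, -4.16915631e+01, -3.15526772e+01,  6.86722691e-02,
        3.09835654e-02, -4.43998374e-05]), 'eef_pos': array([0.17862644, 0.62441802, 0.20447314]), 'tcp_rot': array([ 0.21751365,  1.56020651, -0.22009725]), 'contact_force': array([ 0.17507494, -0.13733277, -0.8078292 ]), 'ft_torque': array([-0.04566026, -0.03306259, -0.01238077]), 'width': 0.9995163127032624}
{'fx': 345.38335838012966, 'fy': 345.38335838012966, 'cx': 276.8900852182749, 'cy': 208.80695125964797, 'T_tool_cam': array([[ 3.13554352e-04,  2.88886990e-01, -9.57363154e-01,
        -1.80221478e-01],
       [ 9.99999946e-01, -1.87460655e-04,  2.70951926e-04,
         5.75870080e-04],
       [-1.01193438e-04, -9.57363187e-01, -2.88887033e-01,
        -8.39469389e-02],
       [ 0.00000000e+00,  0.00000000e+00,  0.00000000e+00,
         1.00000000e+00]])}
```

View pics/top0.png

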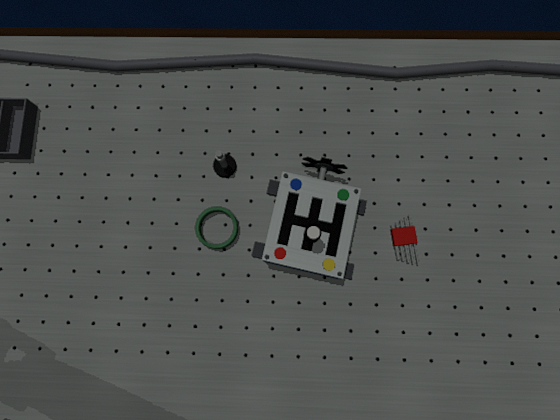

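View pics/scene0.png

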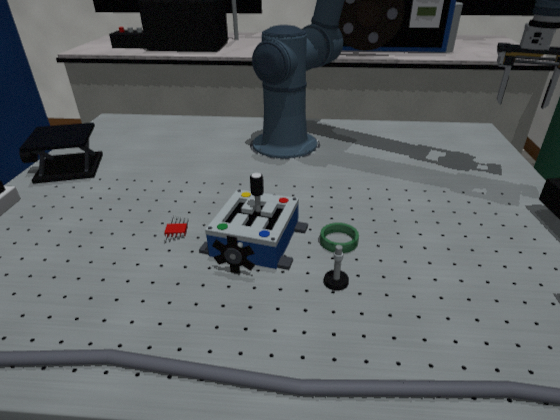

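The top picture shows the chopper wheel up, at +x. The dots are blue (296,184), green (343,195), red (280,253) and yellow (329,264), and the white cap is at about (313,232). Red is therefore the −x, +y slot. I'll enlarge it for accuracy.

```bash
cat > h.py <<'E'
import numpy as np,cv2
def ray(c,u,v,T=None):
    T=c["world_from_camera"] if T is None else T
    d=T[:3,:3]@np.array([(u-c["cx"])/c["fx"],-(v-c["cy"])/c["fy"],-1]); return T[:3,3],d
def atz(c,u,v,z,T=None):
    o,d=ray(c,u,v,T); return o+d*(z-o[2])/d[2]
def tri(r1,r2):
    (o,a),(p,b)=r1,r2; s=np.linalg.lstsq(np.c_[a,-b],p-o,rcond=None)[0]
    return (o+a*s[0]+p+b*s[1])/2, np.linalg.norm(o+a*s[0]-p-b*s[1])
E
python3 - <<'E'
import cv2
a=cv2.imread("pics/top0.png")[165:285,250:370]; b=cv2.imread("pics/scene0.png")[165:285,195:315]
import numpy as np
r=lambda x:cv2.resize(x,(400,400),interpolation=cv2.INTER_CUBIC)
cv2.imwrite("pics/crop.png",np.hstack([r(a),r(b)]))
E
```

```text
(no output)
```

View pics/crop.png

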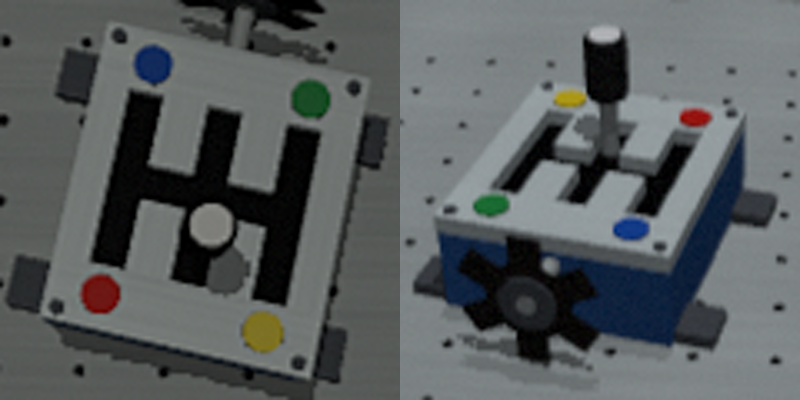

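The crop shows the dots as follows. Top half: blue (153,65), green (311,99), red (101,294), yellow (263,331), cap (212,224). Scene half: yellow (170,99), red (295,118), green (91,205), blue (231,229), cap (205,34).

```bash
cat > m.py <<'E'
from plant import env
from h import *
ct,cs=env.calibration("top"),env.calibration("scene")
k=.3
T=dict(blue=(153,65),green=(311,99),red=(101,294),yellow=(263,331),cap=(212,224))
S=dict(blue=(231,229),green=(91,205),red=(295,118),yellow=(170,99),cap=(205,34))
P={}
for n in T:
    t=((T[n][0]+.5)*k+250-.5,(T[n][1]+.5)*k+165-.5);s=((S[n][0]+.5)*k+195-.5,(S[n][1]+.5)*k+165-.5)
    P[n],e=tri(ray(ct,*t),ray(cs,*s)); print(n,P[n].round(4),round(e,4), atz(ct,*t,.147 if n=="cap" else .0715).round(4),atz(cs,*s,.147 if n=="cap" else .0715).round(4))
m={"blue":(.066,.045),"green":(.066,-.045),"red":(-.066,.045),"yellow":(-.066,-.045)}
c=np.mean([P[n] for n in m],0)
A=sum(complex(*P[n][:2]-c[:2])*complex(*m[n]).conjugate() for n in m)
yaw=np.angle(A);R=np.array([[np.cos(yaw),-np.sin(yaw)],[np.sin(yaw),np.cos(yaw)]])
print("c",c,"yaw",np.degrees(yaw),"scale",abs(A)/sum(abs(complex(*v))**2 for v in m.values()))
for n in P: print(n,(R.T@(P[n]-c)[:2]).round(4))
E
python3 m.py; python3 -c "
from scipy.spatial.transform import Rotation as R
print(R.from_rotvec([0.2175,1.5602,-.2201]).as_matrix().round(3))"
```

```text
blue [0.5976 0.0116 0.0712] 0.0005 [0.5976 0.0114 0.0715] [0.598  0.012  0.0715]
green [ 0.5798 -0.0765  0.0716] 0.0001 [ 0.5798 -0.0766  0.0715] [ 0.5796 -0.0765  0.0715]
red [0.4691 0.0383 0.0714] 0.0009 [0.4691 0.0379 0.0715] [0.4693 0.0388 0.0715]
yellow [ 0.4512 -0.0495  0.0719] 0.0005 [ 0.4513 -0.0498  0.0715] [ 0.4505 -0.0494  0.0715]
cap [ 0.4989 -0.0151  0.1489] 0.0014 [ 0.4992 -0.0159  0.147 ] [ 0.4954 -0.0149  0.147 ]
c [ 0.52444271 -0.01901772  0.0715529 ] yaw -11.688112480288504 scale 0.995727479565274
blue [0.0655 0.0449]
green [ 0.0659 -0.0451]
red [-0.0658  0.0449]
yellow [-0.0655 -0.0447]
cap [-0.0258 -0.0013]
[[-0.001  0.275  0.961]
 [-0.002  0.961 -0.275]
 [-1.    -0.002 -0.   ]]
```

The lever sits in the middle channel at x ≈ −26 mm. Gate centre is (0.524, −0.019), yaw −11.7°, and the tool's z yaw is −16°. The pushes will be +x 26 mm, +y 45 mm, then −x 42 mm.

Request:
{"fn": "drive_tool", "kwargs": {"hand": 0, "rows": [0, -37, 30, 0, 0, -37, 30, 0, 0, -37, 30, 0, 0, -37, 30, 0, 0, -37, 30, 0, 0, -37, 30, 0, 0, -37, 30, 0, 0, -37, 30, 0, 0, -37, 30, 0, 0, -37, 30, 0]}}

```text
clock: 1.1
eef_pos: [0.3675, 0.1734, 0.2001]
tcp_rot: [0.204, 1.564, -0.215]
contact_force: [0.8, 0.2, 0.4]
width: 0.186
```

```bash
cat > g.py <<'E'
from plant import env
import numpy as np
from scipy.spatial.transform import Rotation as Ro
C=np.array([.5244,-.0190]);YAW=np.radians(-11.7)
def where(tx=None,ty=None,tz=None):
    s=env.get_state();p=s["eef_pos"];M=Ro.from_rotvec(s["tcp_rot"]).as_matrix()
    c,n=np.cos(YAW),np.sin(YAW);G=np.array([[c,-n,0],[n,c,0],[0,0,1]])
    q=G.T@(p-np.r_[C,0]); print("t",s["clock"],"gate mm",(q*1e3).round(1),"zyaw",np.degrees(np.arctan2(M[1,2],M[0,2])).round(2),"F",(G.T@s["contact_force"]).round(1),"w",round(s["width"],3))
    if tx is not None:
        print("tool delta mm",(M.T@G@(np.array([tx,ty,tz])-q*1e3)).round(1))
E
python3 -c "
from g import *;where(-75,0,200)"
```

```text
t 1.1 gate mm [-192.7  156.6  200.1] zyaw -15.27 F [0.7 0.3 0.4] w 0.186
tool delta mm [   0.8 -149.   127.2]
```

Request:
{"fn": "drive_tool", "kwargs": {"rows": [0, -37, 31, 0, 0, -37, 31, 0, 0, -35, 30, 0, 0, -35, 30, 0, 0, -10, 8, -3.6, 0, 0, 0, 0]}}

```text
clock: 1.7
eef_pos: [0.4541, -0.0226, 0.2]
tcp_rot: [0.161, 1.567, -0.171]
contact_force: [-0.6, 0.2, -0.3]
width: 0.006
```

```bash
python3 -c "
from g import *;where(-75,0,118)
from h import cv2
cv2.imwrite('pics/w1.png',env.grab_frame('wrist')[...,::-1])"
```

```text
t 1.7 gate mm [-68.1 -17.8 200. ] zyaw -12.11 F [-0.7  0.  -0.3] w 0.006
tool delta mm [81.9 18.3 -6.8]
```

View pics/w1.png

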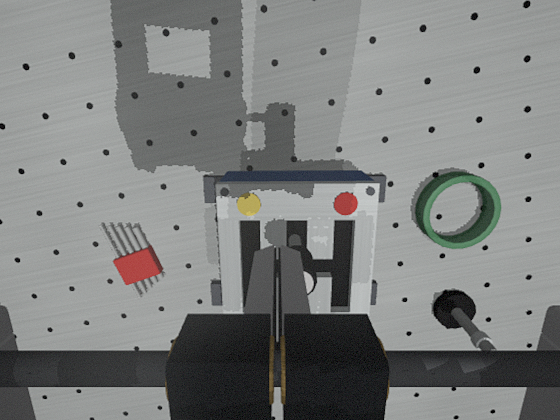

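The wrist view shows the shut fingers beside the knob cap at (305,283), with red (345,204) on the −x, +y side. Next I'll line up behind the knob and descend.

Request:
{"fn": "drive_tool", "kwargs": {"rows": [0, 18, -7, 0.4, 20, 0, 0, 0, 30, 0, 0, 0, 30, 0, 0, 0, 0, 0, 0, 0]}}

```text
clock: 2.25
eef_pos: [0.4485, 0.0033, 0.1181]
tcp_rot: [0.167, 1.565, -0.175]
contact_force: [-0.2, -0.2, -0.3]
width: 0.003
```

```bash
python3 -c "
from g import *;where(-50,0,118)"
```

```text
t 2.25 gate mm [-78.8   6.4 118.1] zyaw -12.49 F [-0.1 -0.2 -0.3] w 0.003
tool delta mm [ 0.1 -6.  28.9]
```

Request:
{"fn": "drive_tool", "kwargs": {"rows": [0, -6, 10, -0.8, 0, 0, 10, 0, 0, 0, 5, 0, 0, 0, 4, 0, 0, 0, 4, 0, 0, 0, 4, 0, 0, 0, 0, 0]}}

```text
clock: 2.95
eef_pos: [0.4876, -0.0098, 0.1226]
tcp_rot: [0.154, 1.563, -0.163]
contact_force: [-0.4, 0.3, -0.5]
width: 0.007
```

```bash
python3 -c "
from g import *;where(-22,0,118)"
```

```text
t 2.95 gate mm [-37.9   1.5 122.6] zyaw -11.55 F [-0.4  0.2 -0.5] w 0.007
tool delta mm [ 4.6 -1.5 15.9]
```

Request:
{"fn": "drive_tool", "kwargs": {"rows": [2, -1, 3, 0, 1, 0, 3, 0, 1, 0, 3, 0, 0, 0, 2, 0, 0, 0, 0, 0]}}

```text
clock: 3.45
eef_pos: [0.4995, -0.0134, 0.1192]
tcp_rot: [0.154, 1.562, -0.163]
contact_force: [-2.0, 0.2, 1.0]
width: 0.003
```

```bash
cat > look.py <<'E'
from g import *;from h import cv2,ray,tri
import sys
where(-22,0,118)
a=env.grab_frame("top")[165:285,250:370];b=env.grab_frame("scene")[165:285,195:315]
r=lambda x:cv2.resize(x,(400,400),interpolation=cv2.INTER_CUBIC)
cv2.imwrite(f"pics/{sys.argv[1]}.png",np.hstack([r(a),r(b)])[...,::-1])
E
python3 look.py l1
```

```text
t 3.45 gate mm [-25.6   0.5 119.2] zyaw -11.56 F [-2.  -0.2  1. ] w 0.003
tool delta mm [ 1.2 -0.5  3.5]
```

View pics/l1.png

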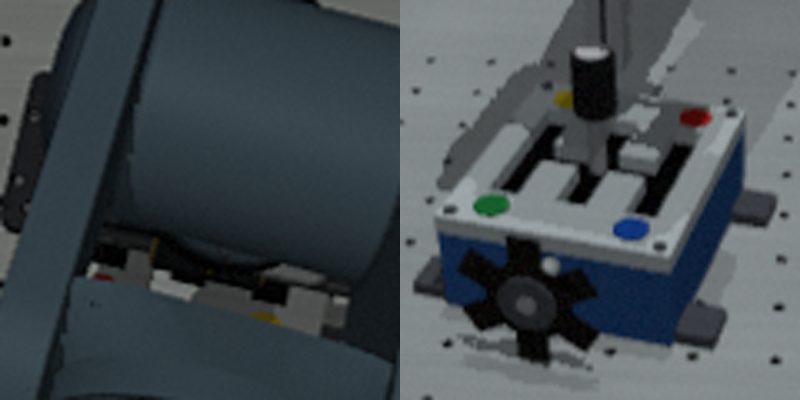

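The scene half shows the cap at (191,53), moved from (205,34). The knob has advanced, so I'll compute its position.

```bash
cat > cap.py <<'E'
from g import *;from h import *
import sys
c=env.calibration("scene");R=np.array([[np.cos(YAW),-np.sin(YAW)],[np.sin(YAW),np.cos(YAW)]])
def f(u,v,z=.147): return (R.T@(atz(c,(u+.5)*.3+194.5,(v+.5)*.3+164.5,z)[:2]-C)*1e3).round(1)
print("start",f(205,34),"now",f(*map(float,sys.argv[1:3])))
E
python3 cap.py 191 53
```

```text
start [-29.2  -1.9] now [-3.5 -1.7]
```

Request:
{"fn": "drive_tool", "kwargs": {"rows": [0, 0, 2, 0, 0, 0, 1, 0, 0, 0, 0, 0]}}

```text
clock: 3.85
eef_pos: [0.5023, -0.0139, 0.1192]
tcp_rot: [0.154, 1.563, -0.163]
contact_force: [-1.8, 1.5, 0.7]
width: 0.002
```

Run:
```python
from g import *;from h import *
where()
b=env.grab_frame("scene")[165:225,220:300]
cv2.imwrite("pics/l2.png",cv2.resize(b,(800,600),interpolation=cv2.INTER_CUBIC)[...,::-1])
```

```text
t 3.85 gate mm [-22.7   0.5 119.2] zyaw -11.55 F [-2.1  1.1  0.7] w 0.002
```

View pics/l2.png

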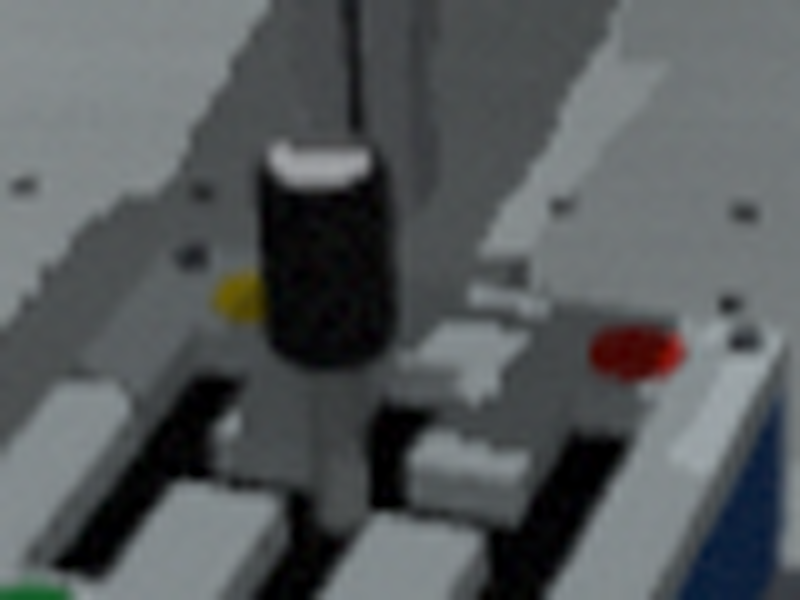

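The cap is now at about (252.3,181.5) full-frame, so shift is about 0 and the stem is in the cross channel. I'll back off and go round to the −y side.

Request:
{"fn": "drive_tool", "kwargs": {"rows": [0, 0, -10, 0, 0, 0, -10, 0, 0, -15, 0, 0, 0, -15, 0, 0, 0, -14, 0, 0, 0, 0, 0, 0]}}

```text
clock: 4.5
eef_pos: [0.4712, -0.0531, 0.1198]
tcp_rot: [0.152, 1.557, -0.162]
contact_force: [-0.1, 0.7, -0.8]
width: 0.005
```

```bash
python3 cap.py 191 55;python3 -c "
from g import *;where(0,-42,120)"
```

```text
start [-29.2  -1.9] now [-1.1 -0.8]
t 4.5 gate mm [-45.2 -44.2 119.8] zyaw -11.46 F [-0.2  0.7 -0.8] w 0.005
tool delta mm [ 0.2  2.  45.2]
```

Request:
{"fn": "drive_tool", "kwargs": {"rows": [0, 0, 15, 0, 0, 0, 15, 0, 0, 0, 15, 0, 0, 0, 0, 0, 0, 8, 0, 0, 0, 5, 0, 0, 0, 4, 0, 0, 0, 4, 0, 0]}}

```text
clock: 5.3
eef_pos: [0.5181, -0.0375, 0.1204]
tcp_rot: [0.151, 1.555, -0.163]
contact_force: [0.8, -2.1, -0.6]
width: 0.005
```

```bash
python3 -c "
from g import *;where(0,18.5,120)"
```

```text
t 5.3 gate mm [ -2.4 -19.4 120.4] zyaw -11.46 F [ 1.2 -1.9 -0.6] w 0.005
tool delta mm [ 0.1 37.9  2.6]
```

Request:
{"fn": "drive_tool", "kwargs": {"rows": [0, 4, 0, 0, 0, 4, 0, 0, 0, 4, 0, 0, 0, 4, 0, 0]}}

```text
clock: 5.7
eef_pos: [0.5215, -0.0209, 0.1204]
tcp_rot: [0.15, 1.553, -0.164]
contact_force: [0.6, -2.4, -0.9]
width: 0.005
```

```bash
python3 -c "
from g import *;where(0,18.5,120)"
```

```text
t 5.7 gate mm [ -2.5  -2.5 120.4] zyaw -11.46 F [ 1.1 -2.2 -0.9] w 0.005
tool delta mm [ 0.3 20.9  2.6]
```

Moving freely. I'll carry on to about y = 17 in gentle steps.

Request:
{"fn": "drive_tool", "kwargs": {"rows": [0, 4, 0, 0, 0, 4, 0, 0, 0, 4, 0, 0, 0, 3, 0, 0, 0, 2, 0, 0, 0, 1, 0, 0, 0, 0, 0, 0]}}

```text
clock: 6.4
eef_pos: [0.5256, -0.0013, 0.1204]
tcp_rot: [0.149, 1.553, -0.163]
contact_force: [0.9, -1.5, -0.5]
width: 0.004
```

Run:
```python
from g import *;from h import *
where(0,18.5,120)
b=env.grab_frame("scene")[165:225,220:300]
cv2.imwrite("pics/l3.png",cv2.resize(b,(800,600),interpolation=cv2.INTER_CUBIC)[...,::-1])
```

```text
t 6.4 gate mm [ -2.4  17.6 120.4] zyaw -11.43 F [ 1.2 -1.3 -0.5] w 0.004
tool delta mm [0.4 0.9 2.4]
```

View pics/l3.png

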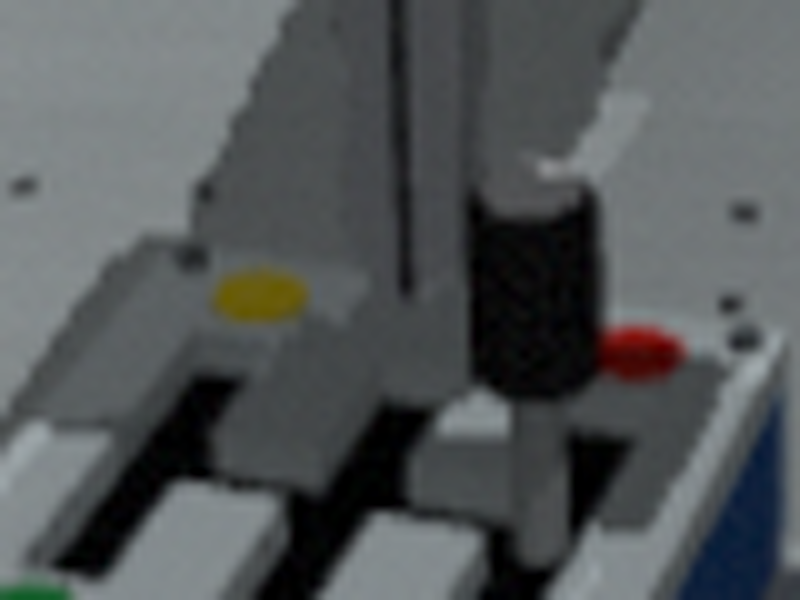

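The cap is now at about (533,195) in the crop, i.e. full-frame (273.3,184.5).

```bash
python3 cap.py 261 65
```

```text
start [-29.2  -1.9] now [-0.9 44.3]
```

Cross ≈ 45 mm and shift ≈ 0, so it is opposite the red slot. I'll go round to the +x side.

Request:
{"fn": "drive_tool", "kwargs": {"rows": [0, -10, 0, 0, 0, -10, 0, 0, 0, 0, 15, 0, 0, 0, 15, 0, 0, 0, 15, 0, 0, 0, 0, 0, 0, 15, 0, 0, 0, 15, 0, 0, 0, 15, 0, 0, 0, 0, 0, 0]}}

```text
clock: 7.45
eef_pos: [0.5715, 0.015, 0.1192]
tcp_rot: [0.157, 1.56, -0.162]
contact_force: [-0.3, -1.1, 0.1]
width: 0.001
```

```bash
python3 -c "
from g import *;where(22,45,120)"
```

```text
t 7.45 gate mm [ 39.2  42.8 119.2] zyaw -11.65 F [-0.  -1.1  0.1] w 0.001
tool delta mm [ -0.9   2.2 -17.2]
```

Now the push in −x. Contact should come near x = 22 and home near x = −20.

Request:
{"fn": "drive_tool", "kwargs": {"rows": [0, 2, -8, 0, 0, 0, -6, 0, 0, 0, -4, 0, 0, 0, -4, 0, 0, 0, -4, 0, 0, 0, -4, 0, 0, 0, -4, 0]}}

```text
clock: 8.15
eef_pos: [0.5367, 0.025, 0.1192]
tcp_rot: [0.156, 1.556, -0.161]
contact_force: [2.6, 0.7, -1.2]
width: 0.009
```

```bash
python3 -c "
from g import *;where(-20,45,120)"
```

```text
t 8.15 gate mm [  3.1  45.6 119.2] zyaw -11.61 F [ 2.4  1.2 -1.2] w 0.009
tool delta mm [ -1.   -0.5 -23.1]
```

Request:
{"fn": "drive_tool", "kwargs": {"rows": [0, 0, -4, 0, 0, 0, -4, 0, 0, 0, -4, 0, 0, 0, -3, 0, 0, 0, -2, 0]}}

```text
clock: 8.65
eef_pos: [0.5185, 0.0287, 0.1192]
tcp_rot: [0.157, 1.556, -0.162]
contact_force: [2.0, -0.4, -2.0]
width: 0.007
```

```bash
python3 -c "
from g import *;where(-20,45,120)"
```

```text
t 8.65 gate mm [-15.5  45.6 119.2] zyaw -11.63 F [ 2.  0. -2.] w 0.007
tool delta mm [-0.9 -0.5 -4.5]
```

Now single 1 mm rows, checking force each time.

Request:
{"fn": "drive_tool", "kwargs": {"rows": [0, 0, -1, 0, 0, 0, -1, 0]}}

```text
clock: 8.85
eef_pos: [0.5162, 0.0292, 0.1192]
tcp_rot: [0.157, 1.556, -0.162]
contact_force: [2.8, 0.3, -1.6]
width: -0.0
```

Request:
{"fn": "drive_tool", "kwargs": {"rows": [0, 0, -1, 0]}}

```text
clock: 8.95
eef_pos: [0.5155, 0.0294, 0.1192]
tcp_rot: [0.157, 1.555, -0.162]
contact_force: [4.2, -0.0, -2.6]
width: 0.005
```

Request:
{"fn": "drive_tool", "kwargs": {"rows": [0, 0, -1, 0]}}

```text
clock: 9.05
eef_pos: [0.515, 0.0294, 0.1192]
tcp_rot: [0.157, 1.553, -0.162]
contact_force: [5.9, -1.3, -3.7]
width: 0.004
```

Request:
{"fn": "drive_tool", "kwargs": {"rows": [0, 0, -1, 0]}}

```text
clock: 9.15
eef_pos: [0.5147, 0.0294, 0.1193]
tcp_rot: [0.157, 1.551, -0.162]
contact_force: [5.4, -0.5, -5.8]
width: 0.004
```

Request:
{"fn": "drive_tool", "kwargs": {"rows": [0, 0, -1, 0]}}

```text
clock: 9.25
eef_pos: [0.5146, 0.0295, 0.1193]
tcp_rot: [0.157, 1.549, -0.162]
contact_force: [6.2, -0.9, -4.8]
width: 0.006
```

Run:
```python
from g import *;from h import *
where(-20,45,120)
b=env.grab_frame("scene")[165:225,220:300]
cv2.imwrite("pics/l4.png",cv2.resize(b,(800,600),interpolation=cv2.INTER_CUBIC)[...,::-1])
```

```text
t 9.25 gate mm [-19.4  45.5 119.3] zyaw -11.65 F [ 6.2  0.3 -4.8] w 0.006
tool delta mm [-0.7 -0.5 -0.6]
```

It stopped at x = −19.4 with the force past sliding friction, so it is home against the stop. I'll back off, lift and move clear.

Request:
{"fn": "drive_tool", "kwargs": {"rows": [0, 0, 10, 0, 0, 0, 15, 0, -30, 0, 0, 0, -40, 0, 0, 0, -30, 0, 0, 0, 0, 40, 0, 0, 0, 45, 0, 0, 0, 45, 0, 0, 0, 45, 0, 0, 0, 45, 0, 0]}}

```text
clock: 10.3
eef_pos: [0.5839, 0.2405, 0.2227]
tcp_rot: [0.161, 1.567, -0.175]
contact_force: [0.7, -0.5, 1.3]
width: 0.005
```

Request:
{"fn": "drive_tool", "kwargs": {"rows": [0, 45, 0, 0, 0, 45, 0, 0, 0, 45, 0, 0, 0, 45, 0, 0, 0, 0, 0, 0, 0, 0, 0, 0]}}

```text
clock: 10.9
eef_pos: [0.6211, 0.4275, 0.2161]
tcp_rot: [0.149, 1.579, -0.178]
contact_force: [0.1, 0.2, -0.2]
width: 0.006
```

```bash
python3 look.py l5
python3 - <<'E'
from g import *;import cv2
cv2.imwrite("pics/top_end.png",env.grab_frame("top")[...,::-1])
E
```

```text
t 10.9 gate mm [  4.1 456.8 216.1] zyaw -11.92 F [ 0.1  0.2 -0.2] w 0.006
tool delta mm [ 107.5 -454.9  -23.1]
```

View pics/l5.png

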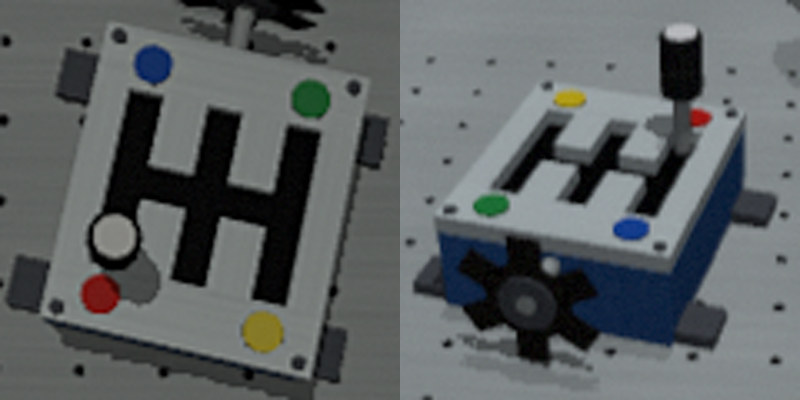

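View pics/top_end.png

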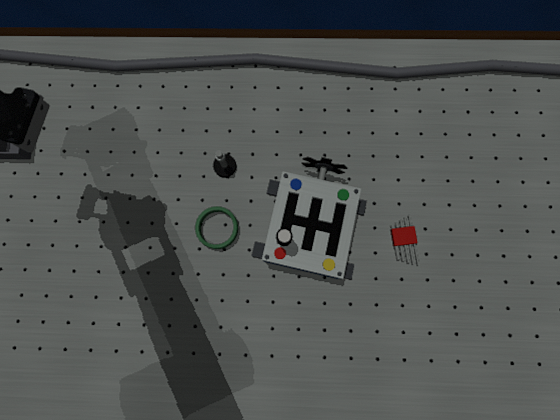

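The lever stands in the red slot with its cap at (115,238) in the top half and (282,33) in the scene half. The tape, post and keys are unmoved and the hand is clear. I'll measure once more.

```bash
sed -i 's/cap=(212,224)/cap=(115,238)/;s/cap=(205,34)/cap=(282,33)/' m.py; python3 m.py | grep cap
```

```text
cap [0.4911 0.0324 0.1472] 0.0018 [0.4913 0.0315 0.147 ] [0.4907 0.0332 0.147 ]
cap [-0.043   0.0436]
```

Measured (−43, 44) mm against a target of (−42, 45), so it is fully home.

```bash
python3 -c "
from plant import env
print(env.sign_off())"
```

```text
the job is handed in; nothing more can be done
None
```

The selector lever is in the red-dot slot, fully home, and the job is handed in. I pushed it with the shut fingers in three moves: along the middle channel into the cross channel, across to the red side, then down the red slot to its stop. It entered no other coloured slot.

- **Home position:** the last two-view measurement put the lever at shift −43 mm and cross +44 mm, against the nominal −42 and +45. That is within the 2 mm accuracy of the calibration. At the end of the slot the tool stopped advancing, with about 6 N along the push and about 8 N in all.
- **Surroundings:** in the last top picture the tape roll, optic post and hex keys show at the same places as at the start.
- **Hand:** it is clear, about 0.4 m from the lever, with a force reading near zero.
- **Disagreement:** at the start the scene camera alone, with the cap taken at its stated height, put the lever about 3 mm further toward −x than the two-view measurement. This stayed within the play of the slots.

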